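# Start an analyser run with its foot pedal

### The job

Start the analyser's run with its wireless foot switch, which has been set out on the bench: it is the broad one of the two pedals. Press its hinged treadle right down to its stop with the gripper, keep it fully down for about a second, then let it spring all the way back up. Do not press the narrow pedal, and leave the brown reagent bottle standing where it is.

Things in the scene. Friction and masses are not known exactly. Their poses are not given: they have to be found in the camera images.
- wide (a joint): Treadle of the broad foot switch, in rad: 0 = sprung up (start), 0.24 = pressed to its stop. Aluminium plate 140 x 100 x 6 mm with a ribbed black rubber grip on its raised free end, nearer the robot; hinged 28 mm above the bench at the far end. Grey base 160 x 120 x 18 mm, fixed. Slopes 0.30 rad when up. At the rubber 6 N starts it, 12 N reaches the stop; it springs back when released.
- wide_pad (a point): Press point: top centre of the rubber grip (60 x 92 mm) on the broad treadle, 110 mm from the hinge, 30 mm from the free end. About 70 mm above the bench when up, 45 mm at the stop; moves with the treadle. x axis along the pedal from free end to hinge (level when up), y across it, z up.
- narrow (a joint): Angle (rad) of the treadle of the other, narrow foot switch, not to be pressed: 0 = up, 0.24 = on its stop. Same make, height and length, but the treadle is only 45 mm wide and its base 65 mm wide. It stands beside the broad one, to its left or right, centres 220 mm or more apart.
- bottle: Brown glass reagent bottle with black cap, 68 mm diameter, 150 mm tall, 0.4 kg, standing loose on the bench to the left of the pedals. Origin: centre of its underside; z up.
Mind the look-alikes: they are no part of the job. Of the things like the bottle, leave any that is purple; of the rest the larger one is meant.

How it is judged:
By the outcome, as a careful person would: the job done as asked, in the order asked, and still so for the second after the job is handed in, with the robot touching nothing.
It also fails if it takes over 32 s, if anything falls off the work surface, if the arm or the gripper's body presses on something with over 40 N, if the wrist force passes 120 N, or if a joint passes its speed limit or range.

### The arm

A 6-joint arm with a two-finger parallel gripper is mounted at the origin on the work surface. World frame = base frame: x ahead of the robot, y to its left, z up, the work surface at z = 0. Lengths are in m, angles in rad, forces in N, time in s.
With the tool pointing down it reaches from about 0.3 to 0.775 m from the base axis. Payload 14.6 kg.
Tool frame: the origin (TCP) lies at the very end of the fingers, on their centre line; the grasp point (between the pads) lies 19 mm behind it; z points along the fingers, y is the line along which they close (so a half turn about z gives the same grasp; the last joint's range is limited). The gripper opens to 94 mm and grips with 3 to 60 N. Pads are 16 mm wide; open, the fingers measure 119 mm over their backs; the gripper's body (75 mm by 177 mm) begins 78 mm behind the grasp point.
Start: joints at [1.209, 0.3, 1.521, -0, 1.321, -0.067], TCP at [0.16, 0.526, 0.205] pointing down, gripper open.
Joint ranges: [-3.03, 3.03], [-0.79, 2.21], [0.23, 2.52], [-1.04, 4.18], [0, 3.07], [-2.55, 2.55]. Speed limits (rad/s): [2.22, 2.22, 2.57, 3.14, 3.14, 3.14].

### API

Orientations are given as [roll, pitch, yaw] about the fixed x, y, z axes, in that order (R = Rz(yaw) Ry(pitch) Rx(roll)).
In Python, from station import ctrl, camera, camera_info, finder gives the robot as it stands.
- The arm moves only by the tool carry_out, never from a script. Its argument "motion" is a list of rows, each a list of 2 entries, a list of its own where there are three numbers: the shift along the tool's x, y, z as a fraction of full scale, then the turn about the tool's z as a fraction of full scale. A call has 1 to 12 rows; each row is the pose to reach, as a shift and turn from the pose commanded when the call began, along the tool's axes at that moment, turning the shorter way round; what a row does not reach only later rows make up. Full scale, the value 1, is 200 mm for a shift and 360 degrees for a turn. A row lasts 1/10 s, in which the tool goes at most 50 mm and 8.59 degrees, less where a joint would pass 70% of its speed; a pose out of reach is approached as far as the arm can. A call with a number of a shift or a turn outside -1 to 1 is refused whole. A call with a gripper value outside its range is refused whole. "hand" is the closure, from -1 (fully open) to 1 (shut), set as the call begins (left out, the last holds). The fingers move at their own pace and stop on an object; "force" is the grip in N (left out, the last holds). Time passes only in rows, so rows that repeat a pose let the fingers close. It gives the time, the measured TCP pose, the force, the opening and the grip force at its end, in the units of the state.
- ctrl.get_obs(): the state, without advancing time (a new reading comes with each control period).
- camera(name): name is "scene" or "top" or "wrist"; returns (picture, depth): 480x640x3 uint8, blue, green, red; 480x640 float32, m along the optical axis (not along the pixel's ray), 0 where there is no reading.
- camera_info(name): a dict with "camera_matrix" (3x3 intrinsics, pixels), "origin" and "attitude" of the camera in the world. Camera axes: x right, y down, z forward; pixel columns grow to the right and rows downward; lengths in m; the calibration is good to about 2 mm. A picture is of the moment at which its call begins: read the wrist's pose just before it. camera_info takes no time and is no camera call; for the wrist camera it gives the pose at the moment of the call.
- ctrl.hand_in(): hands the job in; it is judged then, once.
Trained networks look in the newest picture that a camera, given by its name, has taken for a name from the list of things; names that differ only in an ending like _2 or _b are one class to them, and where a whole thing is asked for, a point or a joint stands for the part that bears it (a point fixed in the world has none). Each returns a list of dicts, best first, with "conf" (0 to 1); they miss things now and then, are a little off and sometimes report something else, mostly with a low value. They report only what shows in the picture. A call takes as long as a camera call. They do not tell look-alikes from the thing itself.
- finder.boxes_of(camera, query): "location" ([column, row] in pixels, amid what is visible of it).
- finder.cut_out(camera, query): "mask" (480x640 bool, what is visible of it) and "location" ([column, row] in pixels, amid what is visible of it).
- finder.pinpoint(camera, query): "location" ([column, row] in pixels: a listed point, or the origin of a listed thing).
The state is a dict: "time_s": time; "qpos": joint angles; "joint_vel": joint speeds; "tau": joint torques, N m; "ee_pos": TCP position; "eef_rot": TCP orientation; "force": force on the tool from outside, world axes, zero at the start; "moment": the same for the moment, N m; "grip_width": finger opening in m; "grip_force": force on a finger pad.
Only numpy, scipy, OpenCV 4.12 (cv2) and the standard library are available. Lean on these libraries where they do the work, as an engineer would, in place of code of your own. Each camera call takes 0.05 s, during which the arm holds its last target. There are 200 camera calls.

## Working session

There is one attempt and no reset: what is moved stays moved. The work goes in short steps, Python scripts to look and compute and a tool call to move; the robot and the scene stay as the last step left them, time stands still between calls to the robot, and variables do not carry over. Pictures are saved under pics/ and viewed, at most 10 in all, crops included, and the job is handed in when it is done.

Besides the shell and the picture viewer there is one more tool, called by a JSON object that holds its "fn" and its "kwargs", one argument or row to a line. carry_out: Moves the arm, as the interface text tells. Its arguments: {"type":"object","properties":{"motion":{"type":"array","items":{"type":"array"}},"hand":{"type":"number"},"force":{"type":"number"}},"required":["motion"]}

```bash
mkdir -p pics
cat > h.py <<'E'
import numpy as np, cv2
from station import ctrl, camera, camera_info, finder
from scipy.spatial.transform import Rotation as R
def cam(n):
    i=camera_info(n); A=np.array(i["attitude"],float)
    return np.array(i["camera_matrix"]),np.array(i["origin"]),A
def w(n,uv,d):
    K,o,A=cam(n)
    return o+A@(d*np.linalg.inv(K)@np.array([uv[0],uv[1],1.]))
E
python3 - <<'E'
from h import *
print(camera_info("top"),camera_info("scene"))
o=ctrl.get_obs();print(o)
for n in("top","scene"):
    p,d=camera(n);cv2.imwrite(f"pics/{n}1.png",p);np.save(f"{n}d.npy",d)
    for q in("wide_pad","narrow","wide","bottle"):
        for r in finder.pinpoint(n,q) if q!="wide" else finder.boxes_of(n,q):
            u=r["location"];z=d[int(u[1]),int(u[0])];print(n,q,np.round(u),r["conf"],z)
            try: print(w(n,u,z).round(3))
            except Exception as e: print(e)
E
```

```text
{'camera_matrix': array([[462.02402817,   0.        , 316.31935879],
       [  0.        , 462.02402817, 232.88028711],
       [  0.        ,   0.        ,   1.        ]]), 'origin': array([0.46848585, 0.11039206, 0.90438185]), 'attitude': array([-3.0143581 ,  0.00700878, -1.56332335])} {'camera_matrix': array([[467.74374463,   0.        , 317.97460426],
       [  0.        , 467.74374463, 232.13439259],
       [  0.        ,   0.        ,   1.        ]]), 'origin': array([1.07357097, 0.67797611, 0.65988361]), 'attitude': array([-2.20704994, -0.01493155,  2.44036254])}
{'time_s': 0.0, 'qpos': array([ 1.20940737e+00,  3.00475972e-01,  1.52161701e+00, -1.55485241e-06,
        1.32069499e+00, -6.65666437e-02]), 'joint_vel': array([-3.95840034e-04, -8.59100704e-04, -8.94011045e-05, -1.15294314e-03,
       -1.47213078e-03,  1.53217105e-04]), 'tau': array([ 1.68177059e-03, -5.31803441e+01, -3.52744889e+01,  7.08556990e-02,
        2.43146508e-02, -1.10098938e-04]), 'ee_pos': array([0.15970088, 0.52601423, 0.20486846]), 'eef_rot': array([-3.14039989e+00, -7.80066425e-05,  2.84677068e+00]), 'force': array([-0.1527336 ,  0.08615841, -0.54876257]), 'moment': array([-0.0210969 , -0.00246492, -0.0014213 ]), 'grip_force': 0.0, 'grip_width': 0.09389852369775865}
top wide_pad [500. 237.] 0.85 0.8386102
[-1.846 -2.204 -1.41 ]Traceback (most recent call last):
  File "<stdin>", line 7, in <module>
ValueError: it knows: bottle, wide_pad
```

```bash
sed -i 's/A=np.array(i\["attitude"\],float)/A=R.from_euler("xyz",i["attitude"]).as_matrix()/' h.py
python3 - <<'E'
from h import *
for n in("top","scene"):
    p,d=camera(n);cv2.imwrite(f"pics/{n}1.png",p)
    for f,q in((finder.pinpoint,"wide_pad"),(finder.boxes_of,"wide"),(finder.boxes_of,"narrow"),(finder.boxes_of,"bottle")):
      try:
        for r in f(n,q):
            u=r["location"];z=d[int(u[1]),int(u[0])];print(n,q,np.round(u,1),r["conf"],z,w(n,u,z).round(3))
      except Exception as e: print(q,e)
E
```

```text
top wide_pad [499.8 238.3] 0.65 0.8357102 [ 0.567 -0.215  0.072]
top wide [502.5 221.1] 0.69 0.85498893 [ 0.601 -0.227  0.057]
top narrow [314.3 245.5] 0.97 0.8503578 [0.553 0.121 0.058]
top bottle [147.2 278.4] 0.94 0.7825519 [0.489 0.403 0.12 ]
top bottle [160.9 226.2] 0.86 0.7974125 [0.579 0.385 0.117]
top bottle [204.  268.7] 0.78 0.81651723 [0.508 0.315 0.088]
scene wide [224.  193.2] 0.68 1.1451324 [ 0.612 -0.212  0.053]
scene narrow [330.4 252.3] 0.76 0.96903557 [0.56  0.124 0.051]
scene bottle [431.1 339.6] 0.98 0.7329297 [0.616 0.424 0.092]
scene bottle [474.9 311.9] 0.9 0.77726746 [0.515 0.434 0.095]
scene bottle [220.4 190.1] 0.74 1.156464 [ 0.611 -0.23   0.053]
scene bottle [420.8 292.4] 0.57 0.8488313 [0.526 0.332 0.07 ]
scene bottle [329.1 253.7] 0.51 0.9643921 [0.566 0.126 0.052]
```

View pics/top1.png

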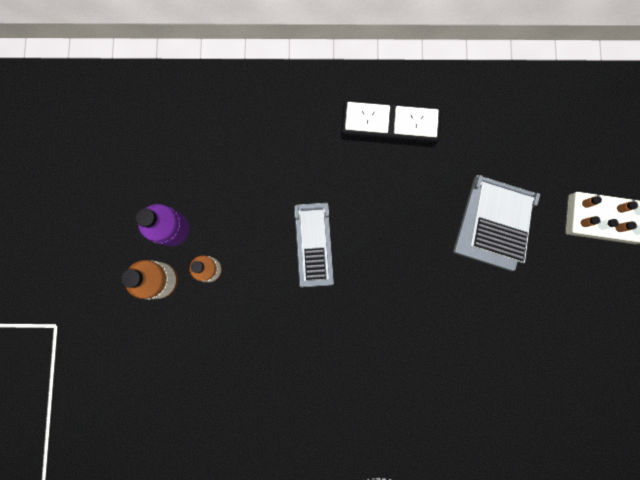

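View pics/scene1.png

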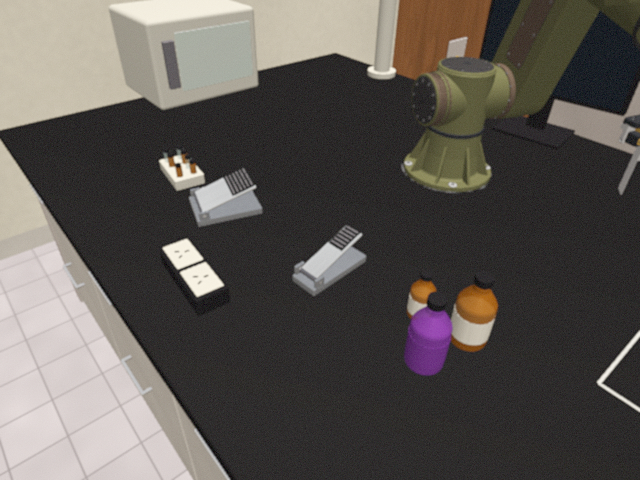

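The top view shows the broad pedal at about (500,225) with its rubber at (500,240). The narrow pedal is at (314,245), and the bottles are on the left at (150,280), (160,225) and (205,268). The scene view agrees, with the broad pedal at (225,195) next to the vial rack. Next I'll measure the rubber from both views.

Run:
```python
from h import *
P={}
for n,(x0,y0,x1,y1) in(("top",(468,212,532,268)),("scene",(222,165,262,200))):
    p,d=camera(n)
    r=[q for q in finder.pinpoint(n,"wide_pad")]; print(n,[(q["location"],q["conf"]) for q in r])
    m=np.zeros((480,640),bool)
    for q in finder.cut_out(n,"wide"):
        c=q["location"]
        if x0-40<c[0]<x1+40 and y0-40<c[1]<y1+40: m=q["mask"];break
    print(m.sum())
    v,u=np.nonzero(m&(d>0)); K,o,A=cam(n)
    pts=o+(A@(d[v,u]*(np.linalg.inv(K)@np.c_[u,v,np.ones(len(u))].T))).T
    g=p[v,u].mean(1)
    top=pts[pts[:,2]>.03]; 
    # rubber: plate points higher than 0.052
    f=pts[(pts[:,2]>.056)]
    if len(f): print("rubber-ish centre",f.mean(0).round(4),f.min(0).round(3),f.max(0).round(3))
    dk=pts[(g<70)&(pts[:,2]>.04)]; print("dark",len(dk),dk.mean(0).round(4),dk.min(0).round(3),dk.max(0).round(3))
    a=np.linalg.lstsq(np.c_[top[:,:2],np.ones(len(top))],top[:,2],rcond=None)[0];print("slope",a,np.arctan(np.hypot(*a[:2])))
print([ (w("top",u,.8357)).round(3) for u in ((500,240),)])
```

```text
top [([498.9, 236.6], 0.88)]
3665
rubber-ish centre [ 0.5711 -0.2158  0.0701] [ 0.526 -0.273  0.056] [ 0.626 -0.161  0.084]
dark 570 [ 0.5648 -0.2145  0.0724] [ 0.528 -0.263  0.061] [ 0.606 -0.167  0.082]
slope [-0.32816021  0.09976697  0.27870203] 0.3304167973137628
scene [([239.4, 179.8], 0.75)]
1431
rubber-ish centre [ 0.5728 -0.2089  0.0681] [ 0.527 -0.268  0.056] [ 0.614 -0.159  0.081]
dark 84 [ 0.5658 -0.2121  0.0702] [ 0.533 -0.263  0.063] [ 0.597 -0.166  0.079]
slope [-0.33114459  0.09125804  0.27640717] 0.3308627360391587
[array([ 0.564, -0.215,  0.071])]
```

{"fn": "carry_out", "kwargs": {
  "motion": [
    [[-1,-0.98,0],0],
    [[-1,-0.98,0],0],
    [[-1,-0.98,0],0],
    [[-1,-0.98,0],0],
    [[-1,-0.98,0],0],
    [[-1,-0.98,0],0],
    [[-1,-0.98,0],0]
  ],
  "hand": 1,
  "force": 20
}}

```text
time_s: 1.6
ee_pos: [0.2955, 0.2784, 0.2058]
eef_rot: [3.141, 0.001, 2.843]
force: [0.3, 0.5, 0.2]
grip_width: 0.0412
grip_force: 0.0
```

{"fn": "carry_out", "kwargs": {
  "motion": [
    [[-1,-0.98,0],0],
    [[-1,-0.98,0],0],
    [[-1,-0.98,0],0],
    [[-1,-0.98,0],0],
    [[-1,-0.98,0],0],
    [[-1,-0.98,0],0],
    [[-1,-0.98,0],0]
  ]
}}

```text
time_s: 2.3
ee_pos: [0.4299, 0.0331, 0.2052]
eef_rot: [-3.141, -0.0, 2.844]
force: [0.5, 0.5, 0.4]
grip_width: 0.0006
grip_force: 0.0
```

{"fn": "carry_out", "kwargs": {
  "motion": [
    [[-1,-0.98,0],0],
    [[-1,-0.98,0],0],
    [[-1,-0.98,0],0],
    [[-1,-0.98,0],0],
    [[-1,-0.98,0],0],
    [[-1,-0.98,0],0],
    [[-1,-0.98,0],0],
    [[-1,-0.98,0],0]
  ]
}}

```text
time_s: 3.1
ee_pos: [0.5633, -0.2094, 0.2049]
eef_rot: [3.141, -0.001, 2.847]
force: [-0.3, 0.6, 0.1]
grip_width: 0.0007
grip_force: 0.0
```

{"fn": "carry_out", "kwargs": {
  "motion": [
    [[-0.02,-0.015,0.2],0],
    [[-0.02,-0.015,0.4],0],
    [[-0.02,-0.015,0.5],0],
    [[-0.02,-0.015,0.6],0],
    [[-0.02,-0.015,0.6],0],
    [[-0.02,-0.015,0.6],0]
  ]
}}

```text
time_s: 3.7
ee_pos: [0.5663, -0.2135, 0.0864]
eef_rot: [3.142, 0.0, 2.848]
force: [-0.9, -0.5, 0.6]
grip_width: 0.0007
grip_force: 0.0
```

Run:
```python
from h import *
p,d=camera("top");q,d=camera("scene")
a=cv2.resize(p[160:310,400:600],(800,600));a=cv2.resize(a,(400,300));b=cv2.resize(q[120:270,150:350],(400,300))
cv2.imwrite("pics/c2.png",np.hstack([a,b]))
```

```text
(no output)
```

View pics/c2.png

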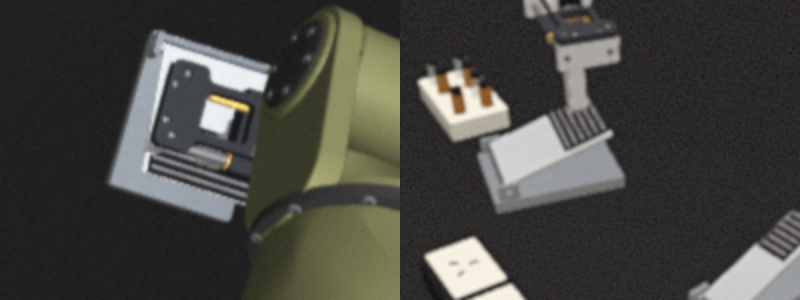

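In the scene crop (right half) the closed fingers are just above the rubber grip, at crop position (578,105). The gripper body is clear of the vial rack.

{"fn": "carry_out", "kwargs": {
  "motion": [
    [[0,0,0.05],0],
    [[0,0,0.1],0],
    [[0,0,0.14],0],
    [[0,0,0.17],0],
    [[0,0,0.19],0],
    [[0,0,0.19],0]
  ]
}}

```text
time_s: 4.4
ee_pos: [0.5656, -0.2147, 0.0472]
eef_rot: [-3.142, -0.001, 2.847]
force: [-6.9, 2.3, 11.8]
grip_width: 0.0004
grip_force: 5.6
```

{"fn": "carry_out", "kwargs": {
  "motion": [
    [[0,0,0.01],0],
    [[0,0,0.015],0],
    [[0,0,0.02],0],
    [[0,0,0.02],0]
  ]
}}

```text
time_s: 4.8
ee_pos: [0.5656, -0.2147, 0.0444]
eef_rot: [-3.141, -0.001, 2.847]
force: [-11.1, 4.5, 19.2]
grip_width: 0.0004
grip_force: 9.3
```

{"fn": "carry_out", "kwargs": {
  "motion": [
    [[0,0,0.005],0],
    [[0,0,0.005],0],
    [[0,0,0.005],0],
    [[0,0,0.005],0],
    [[0,0,0.005],0],
    [[0,0,0.005],0],
    [[0,0,0.005],0],
    [[0,0,0.005],0],
    [[0,0,0.005],0]
  ]
}}

```text
time_s: 5.7
ee_pos: [0.5656, -0.2147, 0.0442]
eef_rot: [-3.141, -0.001, 2.847]
force: [-14.8, 5.3, 27.2]
grip_width: 0.0001
grip_force: 13.3
```

{"fn": "carry_out", "kwargs": {
  "motion": [
    [[0,0,-0.05],0],
    [[0,0,-0.12],0],
    [[0,0,-0.25],0],
    [[0,0,-0.45],0],
    [[0,0,-0.7],0],
    [[0,0,-0.8],0],
    [[0,0,-0.8],0],
    [[0,0,-0.8],0]
  ]
}}

```text
time_s: 6.5
ee_pos: [0.5658, -0.2146, 0.2013]
eef_rot: [3.141, -0.001, 2.847]
force: [-0.5, 0.7, 0.2]
grip_width: 0.0006
grip_force: 0.0
```

Run:
```python
from h import *
p,d=camera("top");q,d=camera("scene")
b=cv2.resize(q[120:270,150:350],(400,300));a=cv2.resize(q,(400,300))
cv2.imwrite("pics/c3.png",np.hstack([a,b]))
m=finder.cut_out("scene","wide")
for r in m:
    v,u=np.nonzero(r["mask"]&(d>0)); K,o,A=cam("scene")
    t=o+(A@(d[v,u]*(np.linalg.inv(K)@np.c_[u,v,np.ones(len(u))].T))).T
    t=t[t[:,2]>.03];a=np.linalg.lstsq(np.c_[t[:,:2],np.ones(len(t))],t[:,2],rcond=None)[0];print(r["location"],np.arctan(np.hypot(*a[:2])),t[:,2].max())
```

```text
[223.5, 190.1] 0.331742347850258 0.08018941101264809
```

View pics/c3.png

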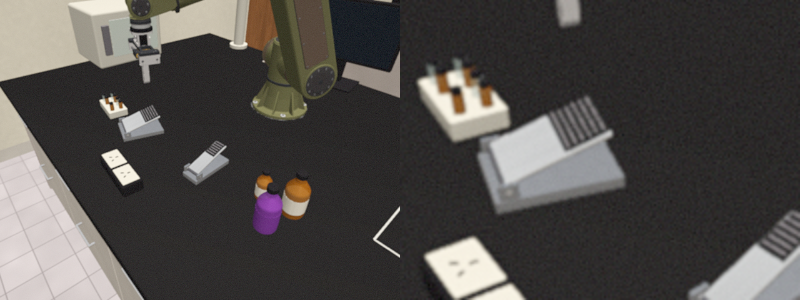

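The broad treadle is back up at its starting slope (crop position about (560,135)). The gripper is clear, and the bottles and narrow pedal haven't moved.

```bash
python3 -c "
from station import ctrl
print(ctrl.hand_in())"
```

```text
the job is handed in; nothing more can be done
None
```

I pressed the broad pedal to its stop, held it there for about a second and let it spring fully back up; the narrow pedal and the bottles were not touched, and the job is handed in.

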